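# Set out the stacked ink tins in their drip trays

## Task

The ink for a four-colour print run has been left on the print bench in two stacks of two tins, one of them standing in the red drip tray. Take the stacks apart and stand each tin upright in the middle of the drip tray that is stained with its own colour. Set the tins down rather than drop them, tip none over, and do not knock over the wash bottle.

Things in the scene. Friction and masses are not known exactly. Their poses are not given: they have to be found in the camera images.
- tin_yellow: Large round press-lid ink tin, yellow lid and yellow label on bare metal sides, 64 mm across, 55 mm tall, about 0.26 kg. Its origin is the centre of its underside, z up. At the start it is the bottom tin of one of the two stacks, standing on a surface 4 mm above the bench.
- tin_blue: Large round press-lid ink tin, blue lid and blue label on bare metal sides, 64 mm across, 55 mm tall, about 0.26 kg. Its origin is the centre of its underside, z up. At the start it is the bottom tin of one of the two stacks, standing on a surface 4 mm above the bench.
- tin_red: Small round press-lid ink tin, red lid and red label on bare metal sides, 44 mm across, 45 mm tall, about 0.10 kg. Its origin is the centre of its underside, z up. At the start it stands on the lid of one of the two large tins, its underside 59 mm above the bench, leaving a rim of that lid about 10 mm wide to be seen from above.
- tin_green: Small round press-lid ink tin, green lid and green label on bare metal sides, 44 mm across, 45 mm tall, about 0.10 kg. Its origin is the centre of its underside, z up. At the start it stands on the lid of one of the two large tins, its underside 59 mm above the bench, leaving a rim of that lid about 10 mm wide to be seen from above.
- tray_yellow: Square metal drip tray, stained inside with dried yellow ink, fixed to the bench; place of the yellow tin. 112 mm square, walls 3 mm thick, 12 mm high, flat floor 4 mm above the bench. Origin: centre of its underside, at bench height; x, y along its sides, z up.
- tray_blue: Square metal drip tray, stained inside with dried blue ink, fixed to the bench; place of the blue tin. 112 mm square, walls 3 mm thick, 12 mm high, flat floor 4 mm above the bench. Origin: centre of its underside, at bench height; x, y along its sides, z up.
- tray_red: Square metal drip tray, stained inside with dried red ink, fixed to the bench; place of the red tin. 112 mm square, walls 3 mm thick, 12 mm high, flat floor 4 mm above the bench. Origin: centre of its underside, at bench height; x, y along its sides, z up. At the start one stack stands in it: a large tin (yellow or blue) with the green tin on top. The other three trays are empty.
- tray_green: Square metal drip tray, stained inside with dried green ink, fixed to the bench; place of the green tin. 112 mm square, walls 3 mm thick, 12 mm high, flat floor 4 mm above the bench. Origin: centre of its underside, at bench height; x, y along its sides, z up.
- board: Plywood offcut, 125 mm square and 4 mm thick, fixed to the bench: at the start the other stack stands on it (the other large tin with the red tin on top). Nothing belongs on it at the end. Its origin is the centre of its underside; x and y along its sides.
- wash_bottle: Loose white plastic wash bottle with a bent grey spout, 60 mm across, 190 mm tall, 0.3 kg, standing on the bench to the left (+y) of the trays. Its origin is the centre of its underside, z up.
Mind the look-alikes: they are no part of the job. Of the things that look like the tin_yellow, take the one that is farthest to the robot's left at the start. Of the things like the tin_blue, leave any that is white; of the rest the smaller one is meant.

How it is judged:
By the outcome, as a careful person would: the job done as asked, in the order asked, and still so for the second after the job is handed in, with the robot touching nothing.
It also fails if it takes over 112 s, if anything falls off the work surface, if the arm or the gripper's body presses on something with over 40 N, if the wrist force passes 120 N, or if a joint passes its speed limit or range.

## Robot

A 6-joint arm with a two-finger parallel gripper is mounted at the origin on the work surface. World frame = base frame: x ahead of the robot, y to its left, z up, the work surface at z = 0. Lengths are in m, angles in rad, forces in N, time in s.
With the tool pointing down it reaches from about 0.35 to 1 m from the base axis. Payload 7.1 kg.
Tool frame: the origin (TCP) lies at the very end of the fingers, on their centre line; the grasp point (between the pads) lies 19 mm behind it; z points along the fingers, y is the direction in which the jaws open and shut (so a half turn about z gives the same grasp; the last joint's range is limited). The gripper opens to 85 mm and grips with 20 to 120 N. Pads are 22 mm wide; open, the fingers measure 114 mm over their backs; the gripper's body (76 mm by 85 mm) begins 54 mm behind the grasp point. The pads swing forward as they close: fully open they stand 13 mm farther back than shut.
Start: joints at [1.328, 0.423, 1.63, -0, 1.089, -0.019], TCP at [0.139, 0.609, 0.231] pointing down, gripper open.
Joint ranges: [-3, 3], [-0.9, 2.11], [0.09, 2.58], [-1.31, 4.45], [0.11, 2.69], [-2.54, 2.54]. Speed limits (rad/s): [2.39, 2.39, 3.01, 3.14, 3.14, 3.14].

## Interface

Orientations are given as a unit quaternion [x, y, z, w].
In Python, from station import manip gives the robot as it stands. The module is installed in compiled form; this text tells all that it offers. Calls block until the motion is done:
- manip.goto(position, orientation): joint-space move of the TCP to a pose.
- manip.line_to(position, attitude=None, speed=0.15, until_force=None): straight line of the TCP; attitude=None keeps the orientation; speed is the mean speed in m/s. With until_force (N) it stops when the force on the tool has changed by that much, and returns True; else False.
- manip.set_joints(angles): joint-space move.
- manip.gripper_to(opening, grip_force=None): finger opening in m; grip_force is the grip in N (None keeps the last); returns when the fingers have stopped.
- manip.dwell(seconds).
- manip.solve_ik(position, orientation): joint angles nearest the present ones, or None.
- manip.sense(): the state.
- manip.grab_frame(name): name is "scene" or "top"; returns a dict with "img" (384x512x3 uint8, blue, green, red), "fx", "fy", "cx", "cy" (pixels), "R" (3x3) and "t" (3): a world point X has camera coordinates R X + t. Camera axes: x right, y down, z forward; pixel columns grow to the right and rows downward; lengths in m; the calibration is good to about 2 mm. A picture is of the moment at which its call begins. There is no depth.
A pose or a line that the arm cannot do raises manip.MotionError and nothing moves.
- manip.sign_off(): hands the job in, once; it reports no verdict.
The state is a dict: "t": time; "joint_positions": joint angles; "dq": joint speeds; "joint_efforts": joint torques, N m; "eef_pos": TCP position; "ee_rot": TCP orientation; "contact_force": force on the tool from outside, world axes, zero at the start; "moment": the same for the moment, N m; "width": finger opening in m.
Only numpy, scipy, OpenCV 4.12 (cv2) and the standard library are available. Lean on these libraries where they do the work, as an engineer would, in place of code of your own. Each camera call takes 0.05 s, during which the arm holds its last target.

## Working session

There is one attempt and no reset: what is moved stays moved. The work goes in short steps, each a Python script; the robot and the scene stay as the last script left them, time stands still between calls to the robot, and variables do not carry over. Pictures are saved under pics/ and viewed, and the job is handed in when it is done.

```bash
mkdir -p pics; ls; python3 - <<'E'
from station import manip
import cv2
for n in("scene","top"):
    f=manip.grab_frame(n); cv2.imwrite(f"pics/{n}0.png",cv2.resize(f["img"],None,fx=1.5,fy=1.5,interpolation=cv2.INTER_CUBIC))
    print(n,f["fx"],f["fy"],f["cx"],f["cy"],f["R"],f["t"])
print(manip.sense())
E
```

```text
pics
scene 492.5020527239897 492.5020527239897 256.769923474707 191.83717663537143 [[-0.60934233  0.79274907  0.0158381 ]
 [ 0.49604071  0.39671011 -0.77237601]
 [-0.61858349 -0.46278505 -0.63496807]] [ 0.37523274 -0.16640402  1.84913041]
top 408.17531191465554 408.17531191465554 254.12470931831686 194.78637421313286 [[ 0.01144754 -0.99988951 -0.00948293]
 [-0.99182481 -0.01014882 -0.12720275]
 [ 0.12709246  0.01086156 -0.9918314 ]] [-0.06887134  0.50647213  1.28010332]
{'t': 0.1, 'joint_positions': array([ 1.32795343e+00,  4.23776735e-01,  1.63061991e+00, -1.36784468e-06,
        1.08860993e+00, -1.90061409e-02]), 'dq': array([ 0.00076151, -0.00095311, -0.00190683, -0.00178221,  0.00066524,
       -0.00068645]), 'joint_efforts': array([-1.15011840e-04, -5.58421469e+01, -2.82445693e+01,  1.05097371e-05,
        2.99713916e-03,  1.49914086e-05]), 'eef_pos': array([0.13859088, 0.60892518, 0.23061325]), 'ee_rot': array([ 1.11684539e-01,  9.93743460e-01, -7.00991385e-04, -9.16940236e-05]), 'contact_force': array([-0.75181699, -0.46081818,  0.20267077]), 'moment': array([ 0.01653516,  0.01487992, -0.01175504]), 'width': 0.08529733011395511}
```

View pics/scene0.png

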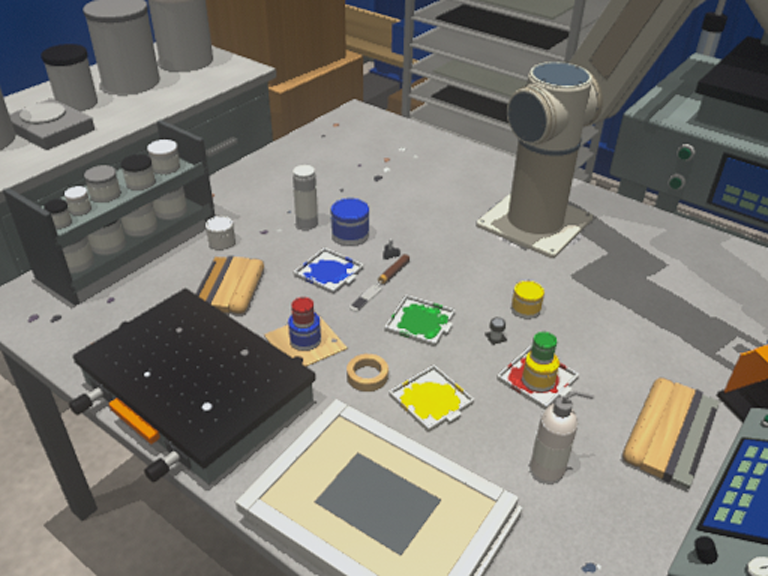

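View pics/top0.png

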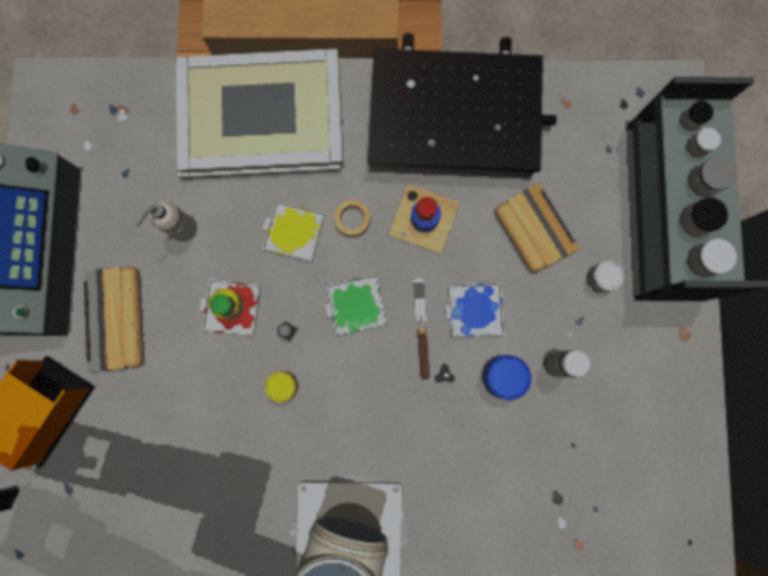

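Candidates (top view, 1.5x pixels). Yellow: the tin under green in the red tray (225,303), or a lone yellow tin (281,387). The leftmost one is wanted, so the tin under green. Blue: the tin under red on the board (426,217), a big blue tin (508,377), or white-lidded jars (606,276) and (572,363). The smaller blue is wanted, so the one under red. I'll check these in close crops.

```bash
python3 - <<'E'
from station import manip
import cv2,numpy as np
f=manip.grab_frame("top");i=f["img"];cv2.imwrite("pics/raw_top.png",i)
g=manip.grab_frame("scene");s=g["img"];cv2.imwrite("pics/raw_scene.png",s)
c=i[120:275,95:395]
cv2.imwrite("pics/c1.png",cv2.resize(c,None,fx=2.6,fy=2.6,interpolation=cv2.INTER_CUBIC))
c=s[120:300,170:410]
cv2.imwrite("pics/c2.png",cv2.resize(c,None,fx=3.3,fy=3.3,interpolation=cv2.INTER_CUBIC))
E
```

```text
(no output)
```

View pics/c1.png

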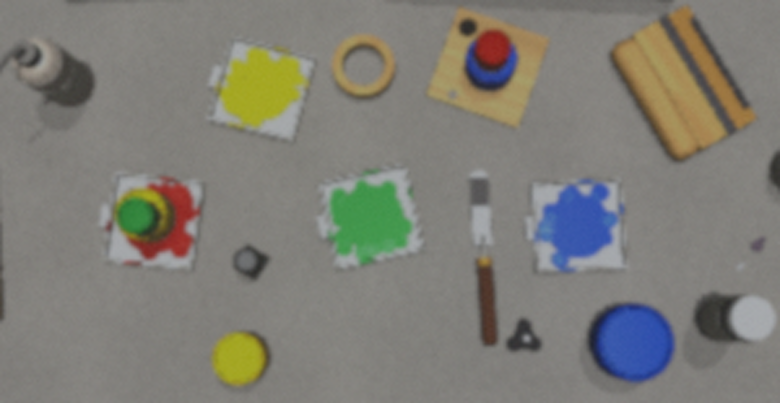

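View pics/c2.png

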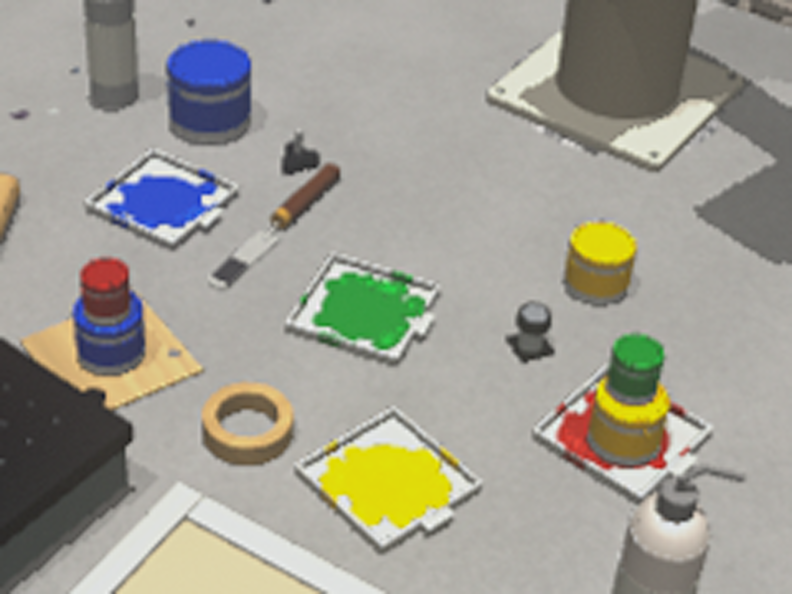

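```bash
cat > vis.py <<'E'
import cv2,numpy as np
from station import manip
def cast(f,uv,z):
    uv=np.asarray(uv,float).reshape(-1,2)
    d=np.c_[(uv[:,0]-f["cx"])/f["fx"],(uv[:,1]-f["cy"])/f["fy"],np.ones(len(uv))]@f["R"]
    o=-f["R"].T@f["t"]
    return o+d*((z-o[2])/d[:,2])[:,None]
def proj(f,X):
    c=f["R"]@np.asarray(X,float)+f["t"]; return np.array([f["fx"]*c[0]/c[2]+f["cx"],f["fy"]*c[1]/c[2]+f["cy"]])
HUE=dict(red=(0,8),green=(45,75),yellow=(22,34),blue=(105,125))
def hmask(img,c,vmin,smin=110):
    h=cv2.cvtColor(img,cv2.COLOR_BGR2HSV); lo,hi=HUE[c]
    m=cv2.inRange(h,(lo,smin,vmin),(hi,255,255))
    if c=="red": m|=cv2.inRange(h,(172,smin,vmin),(180,255,255))
    return m
def tray(f,c,guess,r=26):
    img=f["img"];h=cv2.cvtColor(img,cv2.COLOR_BGR2HSV)
    p=proj(f,[*guess,.008]); w=np.zeros(img.shape[:2],np.uint8); cv2.circle(w,tuple(int(round(a)) for a in p),r,255,-1)
    m=(cv2.inRange(h,(0,0,175),(180,60,255))|cv2.inRange(h,(0,90,60),(180,255,255)))&w
    m=cv2.morphologyEx(m,cv2.MORPH_CLOSE,np.ones((5,5)));
    m=cv2.morphologyEx(m,cv2.MORPH_OPEN,cv2.getStructuringElement(cv2.MORPH_ELLIPSE,(13,13)))
    cs=cv2.findContours(m,cv2.RETR_EXTERNAL,cv2.CHAIN_APPROX_NONE)[0]
    if not cs: return None
    k=max(cs,key=cv2.contourArea)
    X=cast(f,k,.008)[:,:2]
    return cv2.minAreaRect((X*1000).astype(np.float32)),m
def lid(f,c,guess,z,vmin,r=22,smin=110):
    p=proj(f,[*guess,z]); m=hmask(f["img"],c,vmin,smin)
    w=np.zeros_like(m); cv2.circle(w,tuple(int(round(a)) for a in p),r,255,-1); m&=w
    cs=cv2.findContours(m,cv2.RETR_EXTERNAL,cv2.CHAIN_APPROX_NONE)[0]
    if not cs: return None
    k=max(cs,key=cv2.contourArea); X=(cast(f,k,z)[:,:2]*1000).astype(np.float32)
    return cv2.fitEllipse(X)
E
python3 - <<'E'
from vis import *
t=manip.grab_frame("top");s=manip.grab_frame("scene")
# guesses from top pixels (raw = 1.5x/1.5)
G={k:cast(t,np.array(v)/1.5,.008)[0,:2] for k,v in dict(yellow=(293,232),blue=(475,310),red=(233,307),green=(356,305)).items()}
for k,g in G.items():
    for n,f in(("top",t),("scene",s)):
        r=tray(f,k,g,27 if n=="top" else 34)
        print("tray",k,n,np.round(g*1000), r and [np.round(a,1) for a in r[0]])
        if r: cv2.imwrite(f"pics/m_{k}_{n}.png",r[1])
hs={n:cv2.cvtColor(f["img"],cv2.COLOR_BGR2HSV) for n,f in(("top",t),("scene",s))}
T=dict(green=((222,307),.104),red=((427,210),.104))
for k,(uv,z) in T.items():
    g=cast(t,np.array(uv)/1.5,z)[0,:2]
    for n,f in(("top",t),("scene",s)):
        p=proj(f,[*g,z]).astype(int); col=hs[n][p[1]-14:p[1]+26:2,p[0]]
        print(k,n,p,col.tolist())
E
```

```text
tray yellow top [643. 134.] [array([650.1, 134.9]), array([ 84.3, 101.2]), np.float64(45.8)]
tray yellow scene [643. 134.] [array([636.3, 129.8]), array([255.9, 186.4]), np.float64(31.7)]
tray blue top [ 473. -267.] [array([ 479.9, -272.5]), array([82.4, 91. ]), np.float64(45.1)]
tray blue scene [ 473. -267.] [array([ 461.2, -276.5]), array([367.6, 224.5]), np.float64(38.4)]
tray red top [474. 260.] [array([477.1, 263.6]), array([86.4, 97.5]), np.float64(10.2)]
tray red scene [474. 260.] [array([471.5, 253.1]), array([189.8, 262. ]), np.float64(88.8)]
tray green top [482.  -9.] [array([478.5,  -4.6]), array([85.3, 90.7]), np.float64(19.1)]
tray green scene [482.  -9.] [array([476.7, -11. ]), array([309.6, 209.1]), np.float64(32.9)]
green top [148 204] [[90, 3, 164], [28, 84, 157], [31, 196, 151], [44, 161, 136], [64, 154, 126], [63, 152, 134], [63, 152, 134], [63, 150, 134], [63, 150, 133], [63, 152, 116], [34, 131, 80], [14, 177, 115], [2, 167, 127], [1, 52, 141], [174, 8, 156], [0, 25, 135], [7, 28, 119], [24, 10, 129], [20, 12, 130], [18, 10, 130]]
green scene [363 222] [[21, 11, 
[... 239 characters left out ...]
43, 95], [15, 52, 108], [29, 245, 227], [28, 244, 209]]
red top [284 140] [[18, 41, 137], [18, 105, 160], [16, 122, 155], [4, 181, 131], [2, 199, 141], [2, 195, 144], [2, 197, 146], [1, 202, 145], [2, 197, 146], [2, 180, 109], [176, 67, 57], [115, 140, 129], [114, 175, 134], [116, 126, 73], [3, 33, 70], [18, 107, 143], [22, 101, 161], [24, 96, 165], [21, 99, 165], [21, 99, 159]]
red scene [203 199] [[111, 29, 116], [120, 2, 111], [21, 10, 176], [13, 10, 173], [20, 9, 176], [21, 10, 172], [6, 29, 170], [1, 181, 172], [1, 178, 179], [1, 176, 181], [1, 167, 153], [1, 140, 115], [8, 43, 95], [1, 114, 92], [2, 109, 89], [2, 119, 88], [24, 22, 116], [113, 182, 206], [117, 134, 114], [23, 10, 106]]
```

```bash
python3 - <<'E'
from vis import *
t=manip.grab_frame("top");s=manip.grab_frame("scene")
G=dict(yellow=(.645,.134),blue=(.476,-.268),red=(.474,.260),green=(.482,-.007))
for n,f,th in(("top",t,148),("scene",s,190)):
    tiles=[]
    for k,g in G.items():
        p=proj(f,[*g,.008]).astype(int); h=32 if n=="top" else 34
        c=f["img"][p[1]-h:p[1]+h,p[0]-h:p[0]+h]
        hv=cv2.cvtColor(c,cv2.COLOR_BGR2HSV); m=cv2.inRange(hv,(0,0,th),(180,60,255))|cv2.inRange(hv,(0,90,60),(180,255,255))
        print(n,k,p-h, int(np.median(hv[...,2])))
        o=cv2.resize(c,(384,384),interpolation=cv2.INTER_CUBIC)
        mm=cv2.resize(m,(192,192),interpolation=0)
        tiles.append((cv2.resize(o,(300,300)),cv2.resize(mm,(190,190),interpolation=0)))
    a=np.vstack([np.hstack([tiles[0][0],tiles[1][0]]),np.hstack([tiles[2][0],tiles[3][0]])])
    b=np.vstack([cv2.cvtColor(cv2.resize(x[1],(150,150),interpolation=0),cv2.COLOR_GRAY2BGR) for x in tiles])
    cv2.imwrite(f"pics/tr_{n}.png",np.hstack([a,b]))
E
```

```text
top yellow [163 121] 132
top blue [284 173] 132
top red [123 172] 131
top green [204 171] 132
scene yellow [254 229] 180
scene blue [185 145] 175
scene red [323 214] 176
scene green [246 178] 176
```

View pics/tr_top.png

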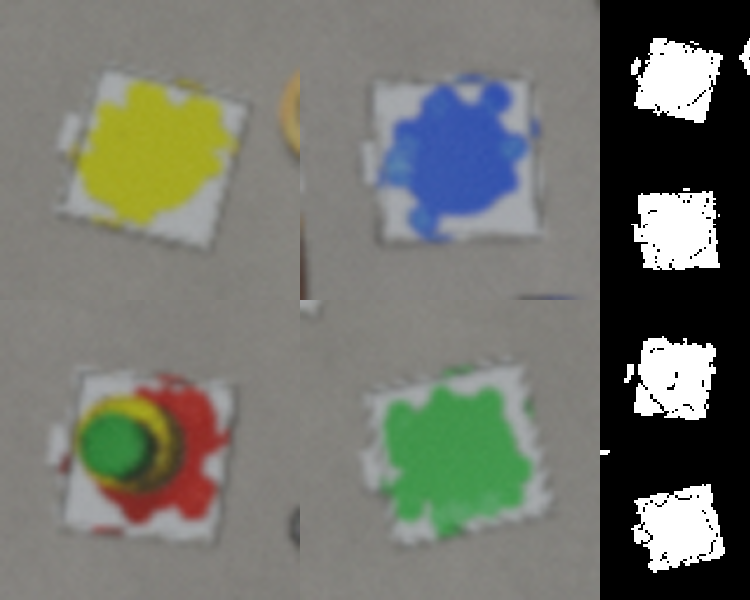

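View pics/tr_scene.png

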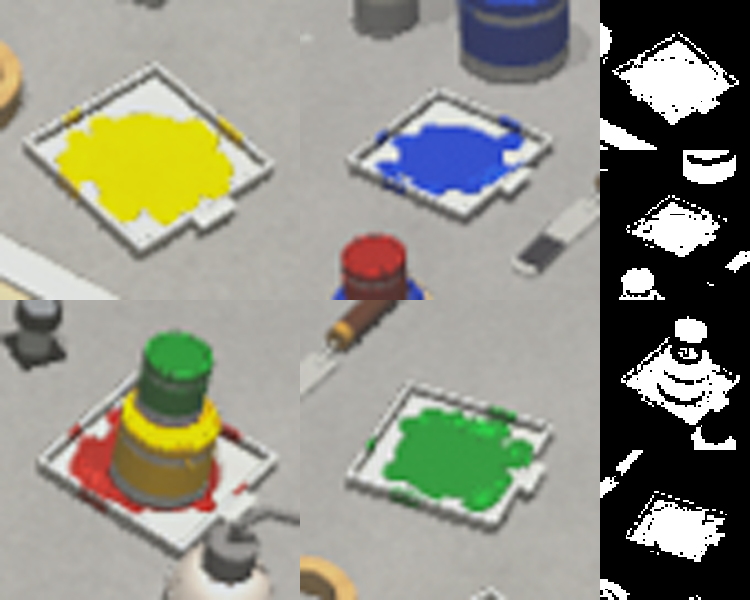

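```bash
python3 - <<'E'
from vis import *
t=manip.grab_frame("top");s=manip.grab_frame("scene")
C=dict(top=dict(yellow=[(103,70),(250,100),(212,248),(58,212)],blue=[(72,82),(235,78),(242,236),(82,243)],red=[(80,68),(238,80),(217,243),(62,232)],green=[(68,97),(222,62),(250,210),(100,245)]),
scene=dict(yellow=[(156,63),(274,168),(140,257),(22,147)],blue=[(138,88),(252,153),(165,222),(47,158)],red=[(37,163),(183,255),(277,160)],green=[(110,82),(253,130),(190,230),(47,180)]))
O=dict(top=dict(yellow=(163,121),blue=(284,173),red=(123,172),green=(204,171)),scene=dict(yellow=(254,229),blue=(185,145),red=(323,214),green=(246,178)))
for n,f,sc in(("top",t,64/300),("scene",s,68/300)):
  for k,c in C[n].items():
    X=cast(f,(np.array(c)+.5)*sc-.5+O[n][k],.012)[:,:2]*1000
    ed=np.linalg.norm(np.diff(np.vstack([X,X[:1]]),axis=0),axis=1)
    cen=X.mean(0) if len(X)==4 else (X[0]+X[2])/2
    print(n,k,np.round(cen,1),np.round(ed))
# lids
for k,uv,big in(("green",(222,307),"yellow"),("red",(427,210),"blue")):
    g=cast(t,np.array(uv)/1.5,.104)[0,:2]
    for n,f,v in(("top",t,100),("scene",s,135)):
        e=lid(f,k,g,.104,v); print(k,n,[np.round(a,1) for a in e])
        e=lid(f,big,g,.059,v); print(big,n,[np.round(a,1) for a in e])
E
```

```text
top yellow [643.5 131.4] [107. 109. 112. 107.]
top blue [ 473.2 -268.6] [113. 110. 110. 112.]
top red [473.7 261.6] [111. 114. 108. 115.]
top green [481.4 -10.1] [110. 105. 106. 106.]
scene yellow [652.7 135.2] [115. 114. 113. 117.]
scene blue [ 482.3 -265.3] [124. 105. 120. 112.]
scene red [481.2 265.7] [113. 112. 158.]
scene green [489.9  -6.8] [114. 116. 109. 117.]
green top [array([471.5, 263.5]), array([37. , 38.8]), np.float64(96.1)]
yellow top [array([459.6, 279.6]), array([68.8, 99.3]), np.float64(55.1)]
green scene [array([477.5, 264.2]), array([35.6, 37.9]), np.float64(28.4)]
yellow scene [array([486.7, 270.9]), array([56.6, 59.2]), np.float64(135.8)]
red top [array([ 676.7, -154.9]), array([37.1, 39.2]), np.float64(89.6)]
blue top [array([ 674.4, -155.6]), array([52.5, 56.1]), np.float64(105.0)]
red scene [array([ 683.5, -153.4]), array([36.2, 39.2]), np.float64(54.2)]
blue scene [array([ 680.8, -155.9]), array([55.7, 56.4]), np.float64(109.7)]
```

```bash
python3 - <<'E'
from vis import *
D=[0,1,0,0]
s=manip.sense();p=s["eef_pos"]
manip.line_to([p[0],p[1],.30],speed=.2)
manip.goto([.475,.264,.20],D)
s=manip.sense();print(s["t"],s["eef_pos"],s["joint_positions"])
for n in("top","scene"):
    f=manip.grab_frame(n);i=f["img"]; u=proj(f,s["eef_pos"]).astype(int); print(n,proj(f,s["eef_pos"]))
    c=i[max(u[1]-50,0):u[1]+50,max(0,u[0]-60):u[0]+60]; print(max(u[0]-60,0),max(0,u[1]-50))
    cv2.imwrite(f"pics/h_{n}.png",cv2.resize(c,None,fx=6,fy=6,interpolation=cv2.INTER_CUBIC))
E
```

```text
2.7833 [0.47484933 0.26473694 0.20008706] [ 4.86604178e-01  3.44826341e-01  1.83585517e+00  2.25021554e-04
  9.60598995e-01 -1.08504996e+00]
top [136.45744248 197.41266433]
76 147
scene [369.51161346 199.23771582]
309 149
```

View pics/h_top.png

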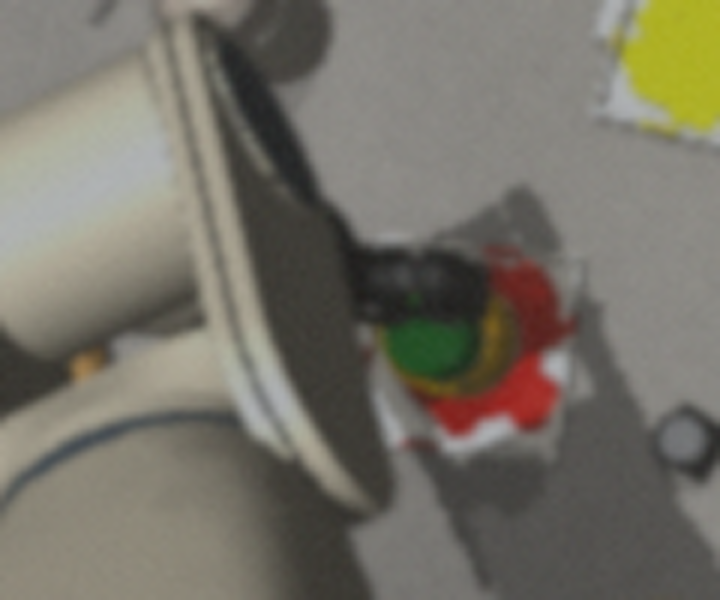

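View pics/h_scene.png

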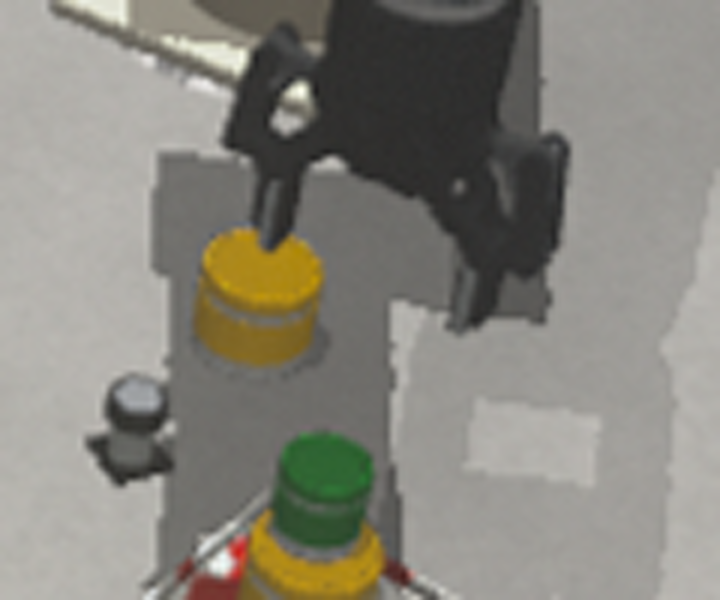

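The scene view shows the open fingertips at crop (268,247) and (462,328). Their midpoint lies within about 1 px of the projected TCP, so the truth lies between the two views and I'll use the mean. Next, grasp green.

```bash
python3 - <<'E'
from vis import *
c=manip.line_to([.4745,.264,.070],speed=.15,until_force=12); print(c)
print(manip.gripper_to(.03,grip_force=30))
s=manip.sense();print(s["t"],s["eef_pos"],s["width"],s["contact_force"])
manip.line_to([.4745,.264,.17],speed=.15)
s=manip.sense();print(s["t"],s["width"],s["contact_force"])
for n in("scene","top"):
    f=manip.grab_frame(n);i=f["img"]; u=proj(f,s["eef_pos"]).astype(int)
    c=i[u[1]-50:u[1]+70,u[0]-60:u[0]+60]
    cv2.imwrite(f"pics/g_{n}.png",cv2.resize(c,None,fx=4.5,fy=4.5,interpolation=cv2.INTER_CUBIC))
E
```

```text
False
False
4.3583 [0.47486652 0.26402912 0.07071186] 0.04342433385783534 [-0.19478369 -1.78764632  5.88444211]
5.175 0.043332222852376645 [ 1.31216633  0.24260957 -0.74719499]
```

View pics/g_scene.png

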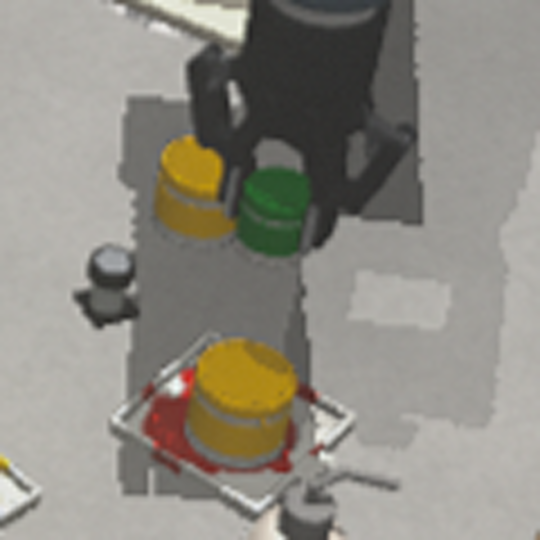

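```bash
cat > act.py <<'E'
from vis import *
D=[0,1,0,0]
def place(x,y,zt,opening,zup=.17):
    manip.line_to([x,y,zup],speed=.25)
    manip.line_to([x,y,zt+.012],speed=.12)
    c=manip.line_to([x,y,zt-.0025],speed=.03,until_force=5)
    s=manip.sense();print("down",c,s["t"],s["eef_pos"].round(4),s["contact_force"].round(1))
    manip.gripper_to(opening); 
    p=manip.sense()["eef_pos"]; manip.line_to([p[0],p[1],zup],speed=.15)
def pic(name,xy,h=.03,r=50,fx=6):
    o=[]
    for n in("top","scene"):
        f=manip.grab_frame(n); u=proj(f,[*xy,h]).astype(int)
        c=f["img"][max(0,u[1]-r):u[1]+r,max(0,u[0]-r):u[0]+r]; print(n,u-r)
        o.append(cv2.resize(c,(390,390),interpolation=cv2.INTER_CUBIC))
    cv2.imwrite(f"pics/{name}.png",np.hstack(o))
E
python3 - <<'E'
from act import *
place(.4855,-.0085,.0155,.066)
manip.line_to([.4745,.150,.17],speed=.25)
s=manip.sense();print(s["t"])
t=manip.grab_frame("top");sc=manip.grab_frame("scene")
for n,f,v in(("top",t,90),("scene",sc,130)):
    e=lid(f,"green",(.4855,-.0085),.049,v,r=13,smin=120); print("green",n,e)
pic("p_green",(.4855,-.0085))
E
```

```text
down True 8.2833 [ 0.4858 -0.0086  0.0153] [ 0.9 -0.3  0.8]
10.6
green top ((480.9985656738281, -9.113707542419434), (72.40751647949219, 76.99302673339844), 178.4647979736328)
green scene ((504.1789245605469, 4.122607231140137), (60.777801513671875, 68.5789794921875), 130.31471252441406)
top [186 151]
scene [230 157]
```

View pics/p_green.png

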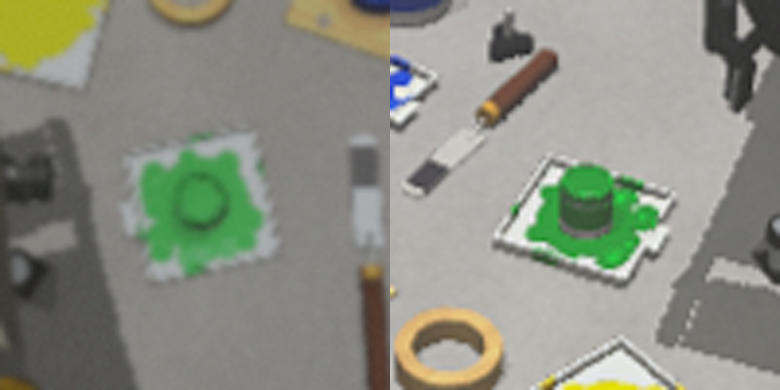

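```bash
python3 - <<'E'
from act import *
t=manip.grab_frame("top");sc=manip.grab_frame("scene")
for n,f,o in(("top",t,(186,151)),("scene",sc,(230,157))):
    u=proj(f,[.4855,-.0085,.03]).astype(int)
    c=f["img"][u[1]-18:u[1]+20,u[0]-20:u[0]+20]
    print(n,u-[20,18]); cv2.imwrite(f"pics/z_{n}.png",cv2.resize(c,None,fx=12,fy=12,interpolation=cv2.INTER_CUBIC))
E
```

```text
top [216 183]
scene [260 189]
```

View pics/z_top.png

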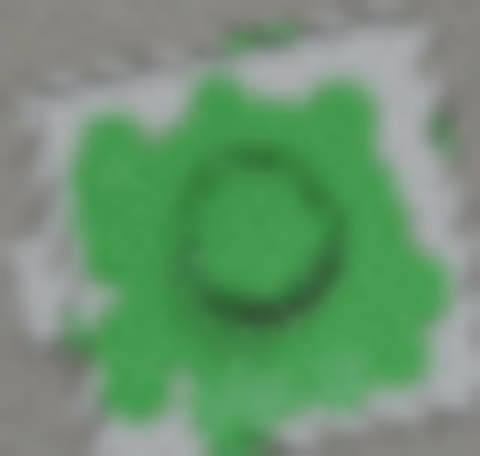

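View pics/z_scene.png

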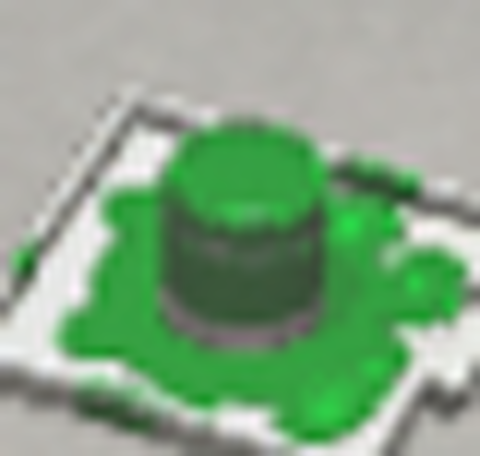

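```bash
python3 - <<'E'
from act import *
t=manip.grab_frame("top");sc=manip.grab_frame("scene")
cv=lambda p,o:(np.array(p)+.5)/12-.5+o
print(cast(t,cv((258,234),(216,183)),.049),cast(sc,cv((244,172),(260,189)),.049),cast(sc,cv((242,305),(260,189)),.004))
# known TCP place .4858,-.0086
E
```

```text
[[ 0.48129734 -0.00973061  0.049     ]] [[ 0.48790194 -0.00930505  0.049     ]] [[ 0.4878538  -0.00746172  0.004     ]]
```

```bash
python3 - <<'E'
from act import *
for n,v in(("scene",120),("top",100)):
    f=manip.grab_frame(n); e=lid(f,"yellow",(.4745,.264),.059,v); print(n,e)
pic("y0",(.4745,.264),.05,32)
E
```

```text
scene ((486.0444030761719, 269.8663635253906), (60.986934661865234, 64.58844757080078), 117.0875015258789)
top ((462.6654968261719, 266.7704772949219), (12.476751327514648, 53.40285110473633), 13.80006217956543)
top [118 171]
scene [328 207]
```

View pics/y0.png

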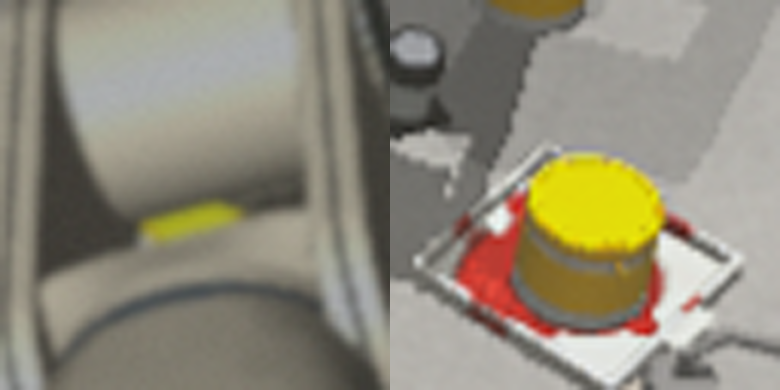

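```bash
python3 - <<'E'
from act import *
manip.gripper_to(.085)
manip.line_to([.479,.265,.15],speed=.2)
c=manip.line_to([.479,.265,.023],speed=.12,until_force=12); print(c)
manip.gripper_to(.05,grip_force=45)
s=manip.sense();print(s["t"],s["eef_pos"],s["width"],s["contact_force"])
if not c:
    manip.line_to([.479,.265,.17],speed=.12)
    s=manip.sense();print(s["t"],s["eef_pos"],s["width"],s["contact_force"])
    pic("y1",(.479,.265),.19,32)
E
```

```text
False
13.8083 [0.47978076 0.2655981  0.0241798 ] 0.06300746584984414 [-0.9482728   1.72329807  7.11550626]
15.1833 [0.47847915 0.26473666 0.16921144] 0.06282611778470557 [ 0.37957882 -0.21717955 -1.54430497]
top [105 164]
scene [336 170]
```

View pics/y1.png

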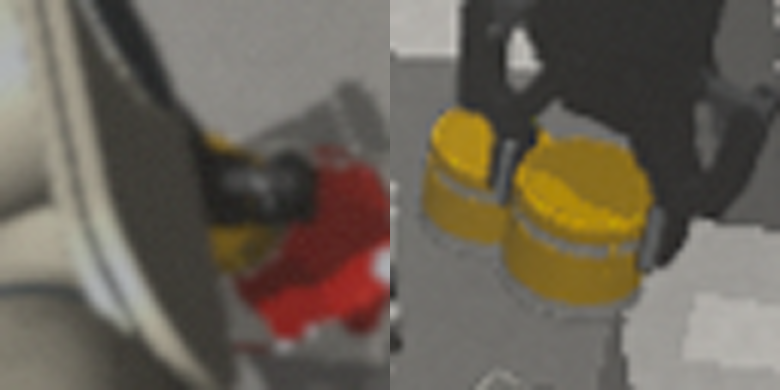

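```bash
python3 - <<'E'
from act import *
f=manip.grab_frame("scene")
print(cast(f,np.array((193.5,185))*64/390-.5+(336,170),.204))
print(lid(f,"yellow",(.4785,.2647),.204,120))
place(.6475,.133,.0242,.078)
manip.line_to([.60,-.02,.17],speed=.25)
print(manip.sense()["t"])
pic("y2",(.647,.133),.03,32)
pic("r0",(.6765,-.153),.08,32)
E
```

```text
[[0.4854403  0.26292803 0.204     ]]
((501.34381103515625, 269.7755126953125), (51.30838394165039, 109.32862091064453), 115.14871215820312)
down True 18.0417 [0.6476 0.1327 0.0241] [ 0.6 -1.3  3.7]
20.2583
top [162 119]
scene [256 226]
top [251 107]
scene [171 175]
```

View pics/y2.png

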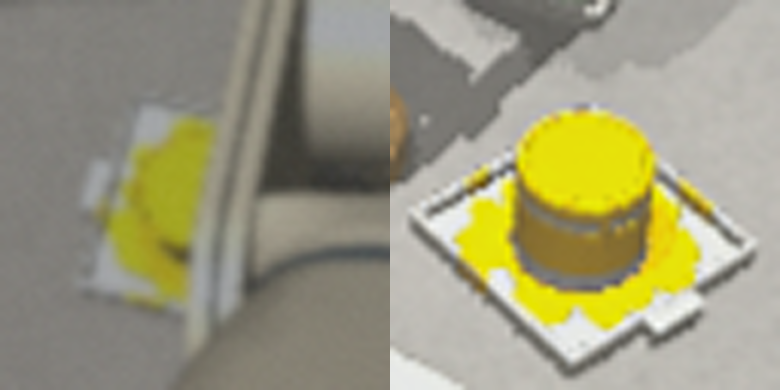

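View pics/r0.png

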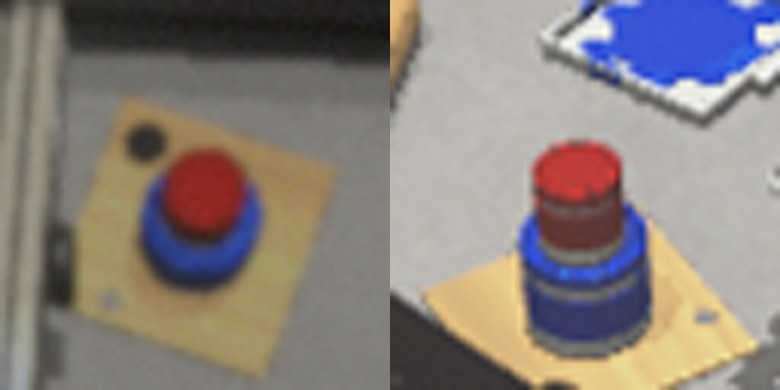

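```bash
python3 - <<'E'
from act import *
manip.gripper_to(.085)
x,y=.680,-.154
manip.line_to([x,y,.20],speed=.25)
c=manip.line_to([x,y,.071],speed=.13,until_force=12); print(c)
manip.gripper_to(.03,grip_force=30)
s=manip.sense();print(s["t"],s["eef_pos"],s["width"],s["contact_force"])
if not c:
    manip.line_to([x,y,.19],speed=.13)
    s=manip.sense();print(s["t"],s["eef_pos"],s["width"],s["contact_force"])
    pic("r1",(x,y),.19,32); pic("y3",(.647,.133),.03,32)
E
```

```text
False
23.0917 [ 0.68046672 -0.15421524  0.07179419] 0.04314929828570096 [-0.97499504 -0.70801523  6.38841312]
24.1583 [ 0.67930524 -0.15380812  0.18888966] 0.04342233905832823 [-0.20728015 -0.0807445   0.40416893]
top [253  96]
scene [168 146]
top [162 119]
scene [256 226]
```

View pics/r1.png

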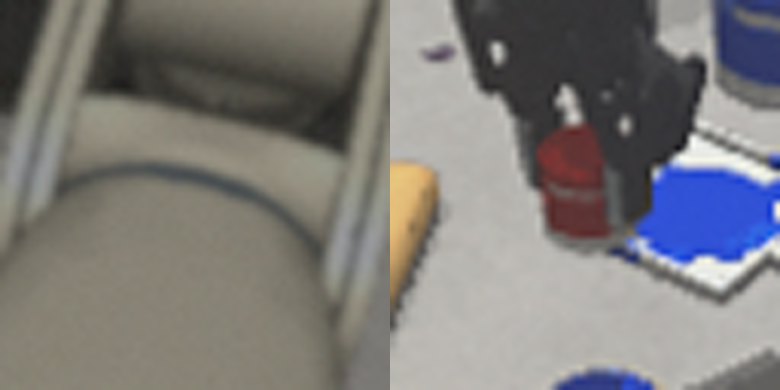

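View pics/y3.png

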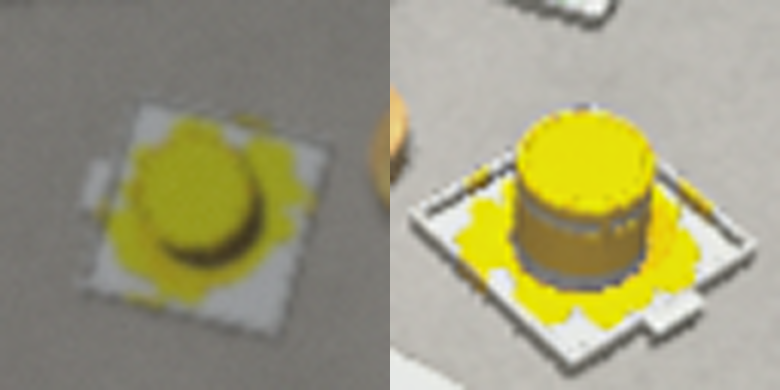

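```bash
python3 - <<'E'
from act import *
t=manip.grab_frame("top");s=manip.grab_frame("scene")
cv=lambda p,o:np.array(p)*64/390-.5+o
print(cast(t,cv((193,189),(162,119)),.059),cast(t,cv([(140,102),(328,155),(278,335),(90,290)],(162,119)),.012).mean(0))
print(cast(s,cv((195,161),(256,226)),.059),cast(s,cv([(197,105),(366,243),(186,372),(20,215)],(256,226)),.012).mean(0))
s=manip.sense()
# to red tray, avoid yellow tin & bottle by height
manip.line_to([.478,.1,.19],speed=.3)
place(.478,.2635,.0155,.066,zup=.19)
manip.line_to([.478,.0,.19],speed=.3)
print(manip.sense()["t"])
pic("r2",(.478,.264),.03,32)
pic("b0",(.68,-.155),.05,32)
E
```

```text
[[0.64768983 0.13292586 0.059     ]] [0.64186749 0.13148145 0.012     ]
[[0.65228247 0.13285922 0.059     ]] [0.65071514 0.13330324 0.012     ]
down True 28.4083 [0.4783 0.2638 0.0163] [-0.3  0.4  3.6]
31.0917
top [120 170]
scene [327 212]
top [251 109]
scene [170 183]
```

View pics/r2.png

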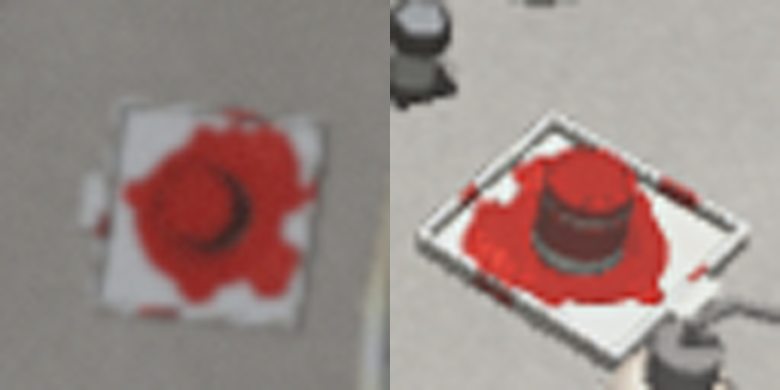

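View pics/b0.png

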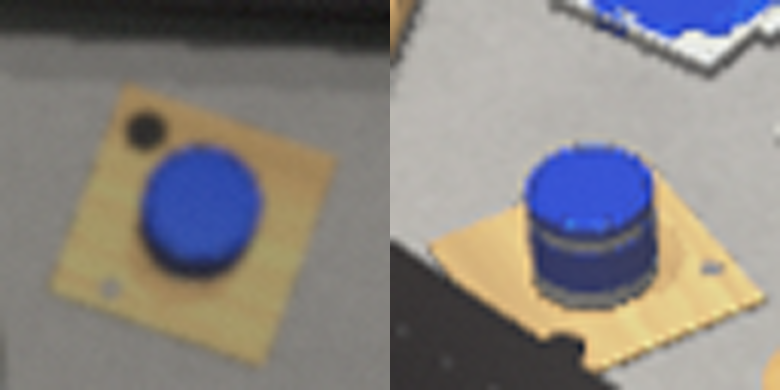

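```bash
python3 - <<'E'
from act import *
t=manip.grab_frame("top");s=manip.grab_frame("scene")
cv=lambda p,o:np.array(p)*64/390-.5+o
print(cast(t,cv((196,205),(120,170)),.049),cast(t,cv([(122,103),(325,122),(298,325),(100,305)],(120,170)),.012).mean(0))
print(cast(s,cv((200,182),(327,212)),.049),cast(s,cv([(162,115),(360,232),(228,368),(27,237)],(327,212)),.012).mean(0))
print(cast(t,cv((202,204),(251,109)),.059),cast(s,cv((202,190),(170,183)),.059))
E
```

```text
[[0.47497163 0.26112838 0.049     ]] [0.47451121 0.26252619 0.012     ]
[[0.48358915 0.26422842 0.049     ]] [0.48073664 0.26548595 0.012     ]
[[ 0.67499779 -0.15616279  0.059     ]] [[ 0.68094055 -0.15371229  0.059     ]]
```

```bash
python3 - <<'E'
from act import *
manip.gripper_to(.085)
x,y=.679,-.155
manip.line_to([x,y,.17],speed=.3)
c=manip.line_to([x,y,.023],speed=.12,until_force=12); print(c)
manip.gripper_to(.05,grip_force=45)
s=manip.sense();print(s["t"],s["eef_pos"],s["width"],s["contact_force"])
if not c:
    manip.line_to([x,y,.17],speed=.12)
    s=manip.sense();print(s["t"],s["eef_pos"],s["width"],s["contact_force"])
    pic("b1",(x,y),.19,32)
    if s["width"]>.058:
        place(.477,-.267,.0242,.078)
        manip.line_to([.477,-.10,.2],speed=.25); print(manip.sense()["t"])
        pic("b2",(.477,-.267),.03,32)
E
```

```text
False
34.4333 [ 0.6798002  -0.15539228  0.02428609] 0.06351725116764972 [-0.85418526 -0.81142403  5.54043828]
35.8083 [ 0.67836832 -0.154831    0.16887071] 0.06281866857001536 [ 0.06336262  0.39900915 -2.58061223]
top [254  97]
scene [168 146]
down True 38.6833 [ 0.4771 -0.2671  0.0242] [-0.8  0.6  6.1]
40.9333
top [285 172]
scene [187 142]
```

View pics/b2.png

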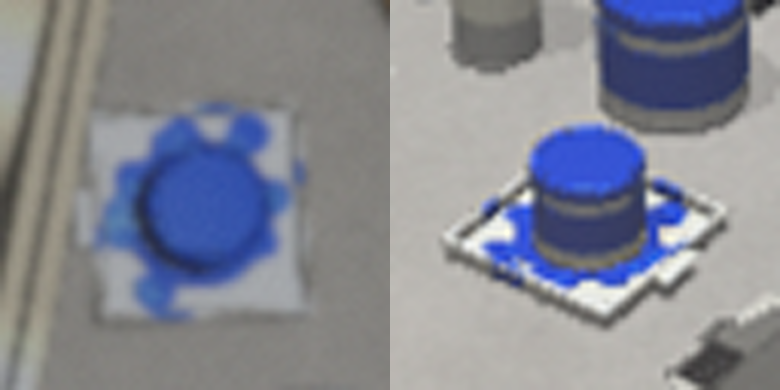

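```bash
python3 - <<'E'
from act import *
manip.line_to([.40,-.10,.30],speed=.25)
t=manip.grab_frame("top");s=manip.grab_frame("scene")
cv=lambda p,o:np.array(p)*64/390-.5+o
print(cast(t,cv((208,205),(285,172)),.059),cast(t,cv([(90,108),(295,107),(306,315),(100,318)],(285,172)),.012).mean(0))
print(cast(s,cv((198,160),(187,142)),.059),cast(s,cv([(142,165),(337,210),(215,325),(55,240)],(187,142)),.012))
cv2.imwrite("pics/f_s.png",cv2.resize(s["img"][90:330,130:430],None,fx=2.5,fy=2.5))
cv2.imwrite("pics/f_t.png",cv2.resize(t["img"][110:260,80:400],None,fx=2.5,fy=2.5))
print(manip.sense()["t"])
E
```

```text
[[ 0.4730946  -0.26615125  0.059     ]] [ 0.4744813  -0.26758606  0.012     ]
[[ 0.47816324 -0.26553772  0.059     ]] [[ 0.45493476 -0.32992899  0.012     ]
 [ 0.41809823 -0.21672743  0.012     ]
 [ 0.53724067 -0.20434125  0.012     ]
 [ 0.53666723 -0.32117071  0.012     ]]
41.7917
```

View pics/f_s.png

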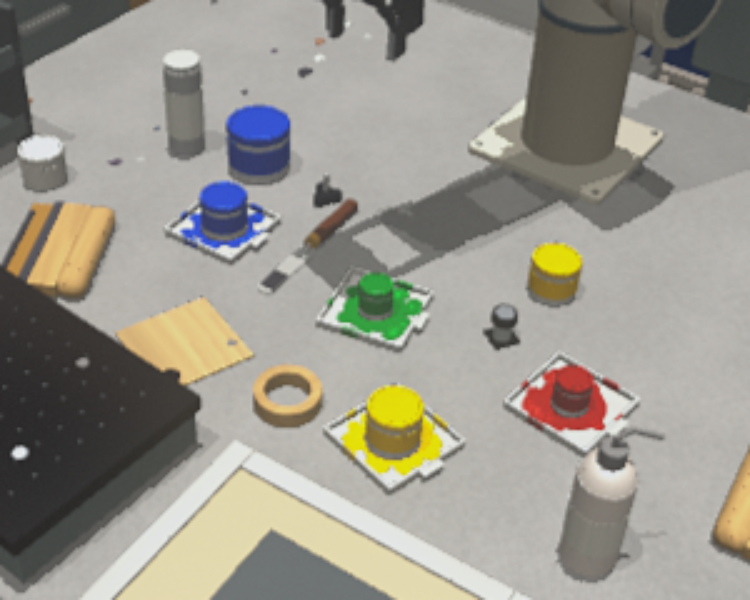

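View pics/f_t.png

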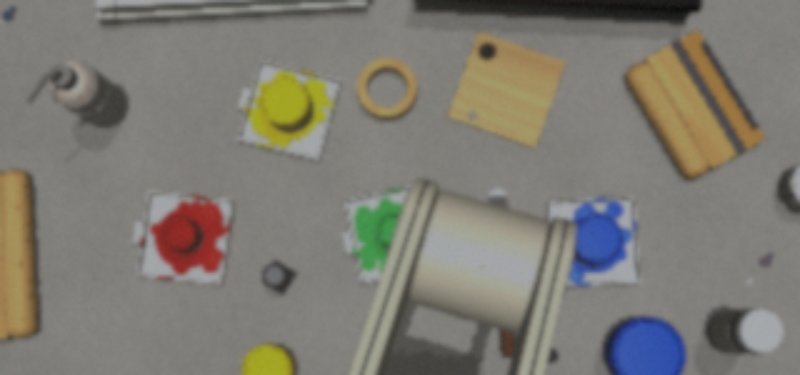

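All four tins are upright in the trays of their own colours, about 1–4 mm from centre, and the bottle is standing. I'm handing in.

```bash
python3 - <<'E'
from station import manip
manip.dwell(.3); print(manip.sense()["t"]); print(manip.sign_off())
E
```

```text
42.0917
the job is handed in; nothing more can be done
None
```

I took both stacks apart and set each tin down, stopping on light contact, in the tray of its own colour. The order was green, yellow, red, blue. The job was handed in at 42.1 s with the gripper clear of everything.

**Last checks:** the final pictures show all four tins upright in their trays, the board empty, the wash bottle standing and the look-alike tins where they were.

| Tin | Offset from tray centre |
|---|---|
| green | about 1–3 mm |
| blue | about 2 mm (top view only) |
| red | about 1–3 mm |
| yellow | about 2 mm (scene view) to 6 mm (top view), towards +x |

**What disagreed:**
- **Camera bias:** the two cameras differed by about 6–9 mm in x. I drove to the mean of the two views and judged centring within each single view.
- **Yellow tin:** its offset is the least certain. I left it where it was rather than move it again.
- **Blue tray:** my hand-picked tray corners in the scene view were not square, so I did not use them.

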